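# Load an angle bracket from the roll-top store into the marking nest

### The job

Roll the slatted shutter of the bench store fully up and leave it up, then lift out the brass angle bracket. Because the grip that gets it out of the store does not fit between the tall red cheeks of the marking nest, stand the bracket on the open bench, let go, and take it again across the thickness of its upright web. Then seat it in the nest, foot flat on the nest floor and web at the back (the side away from the robot), without forcing it, tipping it over or disturbing the loose things round about.

Things in the scene. Friction and masses are not known exactly. Their poses are not given: they have to be found in the camera images.
- store: Roll-top bench store, fixed, 244 deep (x) x 220 wide (y) x 172 mm high, with blue half-round end cheeks 10 mm thick (200 mm clear between them) up to full height. Origin: centre of its underside; front faces its -x, z up. The shutter's arc axis runs along y, 50 mm above the origin. With the shutter fully up the front half is open from above.
- store_floor (a point): Point of the store's grey inner floor, 50 mm above the bench, about under the bracket's origin; the bracket stands there, foot to the front, web to the back. 2 to 6 mm behind the web stands a black rest 70 mm high, 40 mm wide: no finger fits behind the web. Both web ends are free: take it there across its 60 mm width, lift straight up. A lip 4 mm high lies in front of the foot.
- shutter (a joint): Tambour shutter of grey slats running round the curved track, in rad: 0 shut (front edge down), 1.9 fully up and back. Starts nearly shut (0 to 0.25). It runs stiffly (about 3 to 5 N at the handle) and stays where it is left.
- shutter_grip (a point): Middle of the shutter's black handle bar: round, 10 mm thick, 110 mm long, along the store's y, about 35 mm off the slats, a stem at each end. At joint value q it lies in the store's frame at x = -0.152 cos(0.244 + q), y = 0, z = 0.050 + 0.152 sin(0.244 + q) m. It can be pinched from above, a finger before and one behind it, and turns between the fingers.
- bracket: Loose brass-coloured angle bracket, about 0.15 kg (0.11 to 0.2). Foot 44 (x) x 60 (y) x 8 mm; upright web 10 mm thick, 60 mm wide (along y), its top 60 mm above the underside, standing on the +x edge of the foot (x = 12 to 22 mm). Origin: centre of the foot's underside, z up. It stands by itself on the bench.
- bracket_web (a point): Point in the middle of the bracket's web, 17 mm in +x from the bracket's origin and 45 mm above its underside: where to grip, along the bracket's y across the 60 mm width or along its x across the 10 mm thickness.
- nest: Marking nest, fixed: dark steel plate 100 (x) x 112 (y) x 12 mm. At its +y and -y ends tall red cheeks, x = -26 to 32 mm, up to 78 mm above the bench, 18.5 mm thick, 65 mm apart (73 mm at the flared top). Aluminium rims 6 mm high before and behind the seat, 49 mm apart. Origin: centre of the underside, z up, -x to the robot.
- nest_seat (a point): Centre of the nest floor, 12 mm above the bench, axes as the nest's; the bracket's origin lies here when seated, its x and y along the nest's (foot to -x, web to +x). It goes straight down with 2 to 2.5 mm play all round. No finger fits between web ends and cheeks; before and behind the web there is free room above the rims.
- masking_tape: Loose roll of beige masking tape, 87 mm across, 24 mm high; bystander. Origin: centre of underside.
- loupe: Loose black loupe, 37 mm across, 33 mm high; bystander. Origin: centre of underside.
- bush_3: Loose reddish ring, 60 mm across, 16 mm high; bystander. Origin: centre of underside.
- steel_block: Loose steel block with a dark hole, 30 x 50 x 30 mm; bystander. Origin: centre of underside.
Things that resemble listed ones, but are neither listed nor needed, are in the scene too. Of the things that look like the nest, the larger one is meant.

How it is judged:
On the way, in this order (a step that is already met when the one before it is completed fails the run):
1. the shutter is rolled up (joint above 1.6 rad) (value of joint shutter above 1.6 rad), for 0.2 s.
2. the bracket stands upright on the bench itself, at rest and let go (height (world z) of bracket below 0.005 m and angle between bracket's own z axis and vertical below 0.08 rad and linear speed of bracket below 0.03 m/s and contact force between the fingers and bracket below 0.3 N), for 0.2 s.
At the end, for the whole second after the job is handed in: The bracket stands in the nest: origin within 6 mm of the seat sideways and 3 mm in height, upright within 0.06 rad, turned within 0.12 rad of the nest, web to the nest's +x, at rest and let go; the shutter is still up (above 1.5 rad) (horizontal distance between bracket and nest_seat below 0.006 m and z of bracket in the frame of nest_seat between -0.003 and 0.003 m and x of bracket_web in the frame of nest_seat above 0.008 m and angle between bracket's own z axis and vertical below 0.06 rad and angle between the x axis of bracket and the x axis of nest, either way round below 0.12 rad and linear speed of bracket below 0.02 m/s and contact force between the fingers and bracket below 0.3 N and value of joint shutter above 1.5 rad); the robot touches nothing.
It fails at once if a loose bystander is moved by more than 30 mm (distance of any of masking_tape, loupe, bush_3, steel_block from where it was at the start of the episode above 0.03 m).
It fails at once if the bracket tips over (more than 0.8 rad) (angle between bracket's own z axis and vertical above 0.8 rad).
It fails at once if the bracket is forced into the nest with more than 50 N (contact force between bracket and nest above 50 N).
It also fails if it takes over 66 s, if anything falls off the work surface, if the arm or the gripper's body presses on something with over 40 N, if the wrist force passes 120 N, or if a joint passes its speed limit or range.

### The arm

A 6-joint arm with a two-finger parallel gripper is mounted at the origin on a cart in front of the work surface, level with it; the furniture and walls round the work are solid. World frame = base frame: x ahead of the robot, y to its left, z up, the work surface at z = 0. Lengths are in m, angles in rad, forces in N, time in s.
With the tool pointing down it reaches from about 0.3 to 0.875 m from the base axis. Payload 6.4 kg.
Tool frame: the origin (TCP) lies midway between the tips of the shut fingers; the grasp point (between the pads) lies ctrl.grip_depth behind it (ctrl.grip_depth is the distance from the TCP to the grasp point, in m); x points along the fingers, y is the direction in which the jaws open and shut, and the axes are right-handed (so a half turn about x gives the same grasp; the last joint's range is limited). The gripper opens to 85 mm and grips with 20 to 120 N. Pads are 22 mm wide; open, the fingers measure 114 mm over their backs; the gripper's body (76 mm by 85 mm) begins 54 mm behind the grasp point. The pads swing forward as they close: fully open they stand 13 mm farther back than shut.
Start: joints at [-1.351, 0.181, 1.607, -0, 1.354, -0.206], TCP at [0.238, -0.524, 0.231] pointing down, gripper open.
Joint ranges: [-2.99, 2.99], [-0.89, 2.07], [0.3, 2.58], [-1.14, 4.28], [0, 2.63], [-3.12, 3.12]. Speed limits (rad/s): [2.57, 2.57, 3.01, 3.14, 3.14, 3.14].

### API

Orientations are given as a unit quaternion [w, x, y, z].
In Python, from bench import ctrl gives the robot as it stands.
- The arm moves only by the tool carry_out, never from a script. Its argument "motion" is one flat list of numbers, 7 for each row, row after row: the turn, a rotation vector about the tool's x, y, z in degrees, then the shift along the tool's x, y, z in m, then the gripper's target within -1 to 1 (shut at 1, half-way at 0, fully open at -1). A call has 1 to 10 rows; each row shifts and turns the pose as measured when the row begins, along the tool's axes as they then stand; what a row does not reach is not made up. A row lasts 1/10 s, in which the tool goes at most 50 mm and 8.59 degrees, less where a joint would pass 70% of its speed; a pose out of reach is approached as far as the arm can. A call with a gripper value outside its range is refused whole. The fingers move at their own pace and stop on an object; the grip force is fixed at half the most. Time passes only in rows, so rows that do not move let the fingers close. It gives the time, the measured TCP pose, the force and the opening at its end, in the units of the state.
- ctrl.get_obs(): the state, without advancing time (a new reading comes with each control period).
- ctrl.camera(name): name is "scene" or "top" or "wrist"; returns the picture (420x560x3 uint8, blue, green, red); there is no depth.
- ctrl.camera_params(name): a dict with "mtx" (3x3 intrinsics, pixels), "pose" (4x4, takes a point from camera to world coordinates); the wrist camera has in their place "hand_eye" (4x4, takes a point from camera to tool coordinates, whose origin is the TCP and whose axes are the tool frame's). Camera axes: x right, y down, z forward; pixel columns grow to the right and rows downward; lengths in m; the calibration is good to about 2 mm. A picture is of the moment at which its call begins: read the wrist's pose just before it. camera_params takes no time and is no camera call.
- ctrl.hand_in(): hands the job in, once; it reports no verdict.
Trained networks look in the newest picture that a camera, given by its name, has taken for a name from the list of things; names that differ only in an ending like _2 or _b are one class to them, and where a whole thing is asked for, a point or a joint stands for the part that bears it (a point fixed in the world has none). Each returns a list of dicts, best first, with "conf" (0 to 1); they miss things now and then, are a little off and sometimes report something else, mostly with a low value. They report only what shows in the picture. A call takes as long as a camera call. They do not tell look-alikes from the thing itself.
- ctrl.boxes_of(camera, thing): "point" ([x, y, z] in m, in the coordinates of the camera as it stood for that picture, good to about 4 mm: the middle of the surface that is visible of it).
- ctrl.trace(camera, thing): "pixels" (420x560 bool, what is visible of it).
- ctrl.landmark_of(camera, thing): "point" ([x, y, z] in m, in the coordinates of the camera as it stood for that picture, good to about 4 mm: a listed point, or the origin of a listed thing).
The state is a dict: "time_s": time; "q": joint angles; "dq": joint speeds; "joint_efforts": joint torques, N m; "eef_pos": TCP position; "eef_rot": TCP orientation; "wrist_force": force on the tool from outside, world axes, zero at the start; "torque": the same for the moment, N m; "opening": opening from 0.0 (shut) to 1.0 (fully open).
Only numpy, scipy, OpenCV 4.12 (cv2) and the standard library are available. Lean on these libraries where they do the work, as an engineer would, in place of code of your own. Each camera call takes 0.05 s, during which the arm holds its last target. There are 200 camera calls.

## Working session

There is one attempt and no reset: what is moved stays moved. The work goes in short steps, Python scripts to look and compute and a tool call to move; the robot and the scene stay as the last step left them, time stands still between calls to the robot, and variables do not carry over. Pictures are saved under pics/ and viewed, about 8 in all and at most 12, crops included, and the job is handed in when it is done.

Besides the shell and the picture viewer there is one more tool, called as a command line: name --argument value ..., lists and objects as JSON in quotes. carry_out: Moves the arm, as the interface text tells. Its arguments: {"type":"object","properties":{"motion":{"type":"array"}},"required":["motion"]}

```bash
mkdir -p pics; cat > h.py <<'E'
import numpy as np, cv2
from bench import ctrl
from scipy.spatial.transform import Rotation as R
def T(pos,q):
    M=np.eye(4); M[:3,:3]=R.from_quat([q[1],q[2],q[3],q[0]]).as_matrix(); M[:3,3]=pos; return M
def tcp(o=None):
    o=o or ctrl.get_obs(); return T(o["eef_pos"],o["eef_rot"])
def campose(c,W=None):
    p=ctrl.camera_params(c)
    return np.array(p["pose"]) if "pose" in p else (tcp() if W is None else W)@np.array(p["hand_eye"])
def lm(c,t,P,fn="landmark_of",n=3):
    return [(round(r["conf"],2),np.round((P@np.r_[r["point"],1])[:3],4)) for r in getattr(ctrl,fn)(c,t)[:n]]
def snap(c,f):
    W=tcp(); im=ctrl.camera(c); cv2.imwrite("pics/"+f,im); return im,campose(c,W)
E
python3 - <<'E'
from h import *
o=ctrl.get_obs(); print(o["time_s"],ctrl.grip_depth,np.round(tcp(),3).tolist(),o["opening"],o["wrist_force"])
a,P=snap("scene","s0.png"); b,Q=snap("top","t0.png")
for c,M in(("scene",P),("top",Q)):
  for t in "store store_floor shutter_grip bracket bracket_web nest nest_seat masking_tape loupe bush_3 steel_block".split():
    print(c,t,lm(c,t,M))
cv2.imwrite("pics/st0.png",cv2.resize(np.vstack([a,b]),None,fx=.71,fy=.71,interpolation=cv2.INTER_AREA))
print(ctrl.get_obs()["time_s"])
E
```

```text
0.0 0.0187 [[-0.0, 0.413, -0.911, 0.237], [0.002, -0.911, -0.413, -0.523], [-1.0, -0.002, -0.0, 0.23], [0.0, 0.0, 0.0, 1.0]] 0.9994243006404162 [-0.4778924  -0.19969086 -0.14439141]
scene store []
scene store_floor []
scene shutter_grip [(0.64, array([ 0.3807, -0.3137,  0.    ])), (0.6, array([0.3949, 0.2336, 0.086 ]))]
scene bracket [(0.72, array([ 0.6022, -0.2279,  0.0009]))]
scene bracket_web []
scene nest [(0.87, array([0.8124, 0.2296, 0.0036])), (0.73, array([ 0.5297, -0.0993,  0.003 ])), (0.66, array([ 0.6021, -0.2304, -0.0008]))]
scene nest_seat [(0.95, array([0.8126, 0.2308, 0.0077])), (0.94, array([ 0.5337, -0.0939,  0.0118]))]
scene masking_tape []
scene loupe [(0.64, array([ 6.037e-01, -2.298e-01, -2.000e-04]))]
scene bush_3 [(0.88, array([0.38  , 0.0937, 0.001 ]))]
scene steel_block [(0.67, array([ 0.3823, -0.316 ,  0.0023]))]
top store [(0.63, array([0.5212, 0.3152, 0.0055]))]
top store_floor [(0.85, array([0.4649, 0.2811, 0.0521]))]
top shutter_grip [(0.79, array([0.3968, 0.2381, 0.0899]))]
top bracket []
top bracket_web []
top nest [(0.95, array([ 0.8077,  0.2273, -0.0013])), (0.67, array([ 0.5321, -0.1028, -0.0028]))]
top nest_seat [(0.91, array([ 0.5296, -0.1008,  0.0107])), (0.71, array([0.8067, 0.2296, 0.0059])), (0.57, array([ 0.5331, -0.1033, -0.003 ]))]
top masking_tape [(0.66, array([ 0.3718, -0.1841,  0.0006]))]
top loupe [(0.7, array([ 6.057e-01, -2.354e-01, -4.000e-04]))]
top bush_3 [(0.73, array([3.744e-01, 9.220e-02, 1.000e-04]))]
top steel_block [(0.76, array([ 0.3768, -0.3155,  0.001 ]))]
1.2
```

View pics/st0.png

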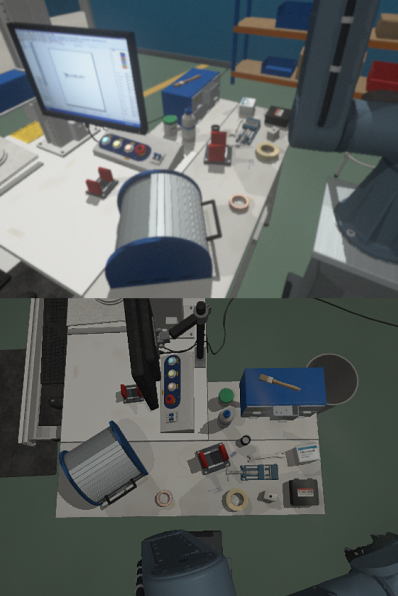

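```bash
python3 - <<'E'
from h import *
b=cv2.imread("pics/t0.png"); P=campose("top"); print(np.round(P,3).tolist(), ctrl.camera_params("top")["mtx"])
cv2.imwrite("pics/c0.png",cv2.resize(b[150:310,70:390],None,fx=2.5,fy=2.5,interpolation=cv2.INTER_CUBIC))
E
```

```text
[[-0.013, -0.986, 0.168, 0.392], [-1.0, 0.013, -0.001, -0.035], [-0.001, -0.168, -0.986, 1.17], [0.0, 0.0, 0.0, 1.0]] [[412.30483744   0.         277.33395728]
 [  0.         412.30483744 205.68557891]
 [  0.           0.           1.        ]]
```

View pics/c0.png

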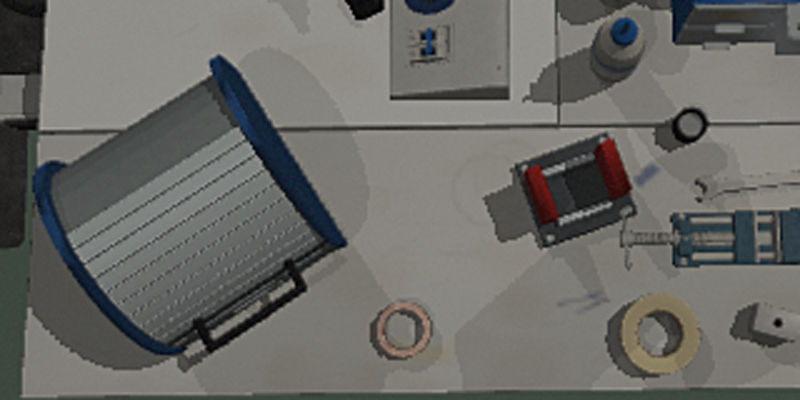

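```bash
cat >> h.py <<'E'
def pix(c,P,uv,z):
    K=np.array(ctrl.camera_params(c)["mtx"]); d=P[:3,:3]@np.linalg.solve(K,np.r_[uv,1.]); return P[:3,3]+d*(z-P[2,3])/d[2]
def plan(pos,yaw,n):
    "constant row that brings TCP to pos, tool down, jaws (tool y) at yaw degrees"
    W=tcp(); c,s=np.cos(np.radians(yaw)),np.sin(np.radians(yaw))
    G=np.array([[0,c,s],[0,s,-c],[-1,0,0]]); v=R.from_matrix(W[:3,:3].T@G).as_rotvec()/n
    A=sum(W[:3,:3]@R.from_rotvec(v*k).as_matrix() for k in range(n))
    sh=np.linalg.solve(A,np.array(pos)-W[:3,3])
    o=ctrl.get_obs()
    print("t %.2f pos %s open %.2f F %s"%(o["time_s"],np.round(W[:3,3],4),o["opening"],np.round(o["wrist_force"],1)))
    print(n,"rows:",np.round(np.degrees(v),2).tolist(),np.round(sh,4).tolist())
E
python3 - <<'E'
from h import *
P=campose("top")
f=lambda x,y,z:pix("top",P,[70+x/2.5,150+y/2.5],z)
print(f(257,318,.089),f(450,220,0),f(345,240,.1))
print(f(212,347,.089)-f(303,288,.089), f(515,165,.012)-f(607,133,.012),f(545,247,.012)-f(635,212,.012),(f(515,165,.012)+f(607,133,.012)+f(545,247,.012)+f(635,212,.012))/4)
plan([.395,.237,.19],32,18)
E
```

```text
[0.3915323  0.23604408 0.089     ] [0.49847321 0.04236282 0.        ] [0.47000087 0.14452381 0.1       ]
[-0.05890873  0.09225207  0.        ] [-0.03551345  0.10534546  0.        ] [-0.03797004  0.1019605   0.        ] [ 0.53070532 -0.10031134  0.012     ]
t 1.20 pos [ 0.2375 -0.5237  0.2313] open 1.00 F [-0.  -0.2 -0.2]
18 rows: [-5.42, -0.0, 0.0] [0.0023, -0.0066, -0.0484]
```

carry_out --motion '[-5.4,0,0,0.002,-0.0066,-0.0484,-1,-5.4,0,0,0.002,-0.0066,-0.0484,-1,-5.4,0,0,0.002,-0.0066,-0.0484,-1,-5.4,0,0,0.002,-0.0066,-0.0484,-1,-5.4,0,0,0.002,-0.0066,-0.0484,-1,-5.4,0,0,0.002,-0.0066,-0.0484,-1,-5.4,0,0,0.002,-0.0066,-0.0484,-1,-5.4,0,0,0.002,-0.0066,-0.0484,-1,-5.4,0,0,0.002,-0.0066,-0.0484,-1,-5.4,0,0,0.002,-0.0066,-0.0484,-1]'

```text
time_s: 2.2
eef_pos: [0.4992, -0.1269, 0.2108]
eef_rot: [-0.456, -0.542, -0.451, 0.543]
wrist_force: [-0.3, 0.3, 1.0]
opening: 0.995
```

```bash
python3 -c "
from h import *
plan([.395,.237,.19],32,9)"
```

```text
t 2.20 pos [ 0.4992 -0.1269  0.2108] open 0.99 F [-0.3  0.3  1. ]
9 rows: [-4.69, 0.04, -0.02] [0.0022, -0.0056, -0.0427]
```

carry_out --motion '[-4.7,0,0,0.001,-0.0056,-0.0427,-1,-4.7,0,0,0.001,-0.0056,-0.0427,-1,-4.7,0,0,0.001,-0.0056,-0.0427,-1,-4.7,0,0,0.001,-0.0056,-0.0427,-1,-4.7,0,0,0.001,-0.0056,-0.0427,-1,-4.7,0,0,0.001,-0.0056,-0.0427,-1,-4.7,0,0,0.001,-0.0056,-0.0427,-1,-4.7,0,0,0.001,-0.0056,-0.0427,-1,-4.7,0,0,0.001,-0.0056,-0.0427,-1]'

```text
time_s: 3.1
eef_pos: [0.3869, 0.2512, 0.2003]
eef_rot: [0.629, 0.332, 0.62, -0.332]
wrist_force: [0.6, 0.2, 0.6]
opening: 0.998
```

```bash
python3 - <<'E'
from h import *
im,P=snap("wrist","w0.png")
print(lm("wrist","shutter_grip",P),lm("wrist","store",P))
print(np.round(P,3).tolist())
plan([.394,.2365,.09],32.3,5)
E
```

```text
[] [(0.78, array([ 0.5203,  0.3169, -0.0008])), (0.39, array([ 0.3697, -0.1882,  0.0038]))]
[[0.829, 0.532, 0.174, 0.343], [0.559, -0.792, -0.246, 0.312], [0.007, 0.301, -0.954, 0.343], [0.0, 0.0, 0.0, 1.0]]
t 3.25 pos [0.3861 0.2514 0.2001] open 1.00 F [0.6 0.2 0.8]
5 rows: [0.35, 0.11, -0.07] [0.022, -0.0004, 0.0032]
```

View pics/w0.png

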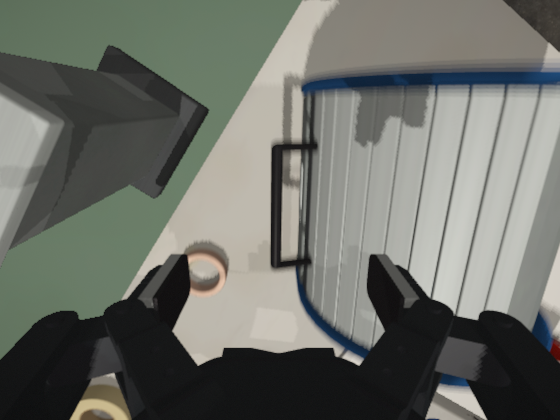

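```bash
python3 - <<'E'
from h import *
P=campose("wrist")
for z in(.085,.095,.105): print(z,pix("wrist",P,[276.5,206],z),[np.degrees(np.arctan2(-d[0],d[1])) for d in [pix("wrist",P,[277,148],z)-pix("wrist",P,[276,265],z)]])
for yaw in(32,33):
  for q in (0,.05,.1,.15,.2,.25):
    a=.244+q;r=-.152*np.cos(a);print(yaw,q,np.round([.5207+r*np.cos(np.radians(yaw)),.316+r*np.sin(np.radians(yaw)),.05+.152*np.sin(a)],4))
E
```

```text
0.085 [0.3908587  0.24157931 0.085     ] [np.float64(33.52931116988754)]
0.095 [0.38898959 0.2443382  0.095     ] [np.float64(33.52931116988754)]
0.105 [0.38712049 0.2470971  0.105     ] [np.float64(33.52931116988754)]
32 0 [0.3956 0.2378 0.0867]
32 0.05 [0.3973 0.2389 0.094 ]
32 0.1 [0.3993 0.2402 0.1013]
32 0.15 [0.4017 0.2416 0.1084]
32 0.2 [0.4043 0.2433 0.1153]
32 0.25 [0.4072 0.2451 0.1221]
33 0 [0.397  0.2357 0.0867]
33 0.05 [0.3987 0.2368 0.094 ]
33 0.1 [0.4007 0.2381 0.1013]
33 0.15 [0.403  0.2396 0.1084]
33 0.2 [0.4056 0.2412 0.1153]
33 0.25 [0.4085 0.2431 0.1221]
```

```bash
python3 - <<'E'
from h import *
plan([.390,.238,.13],33,5)
E
```

```text
t 3.25 pos [0.3861 0.2514 0.2001] open 1.00 F [0.6 0.2 0.8]
5 rows: [0.21, 0.12, -0.07] [0.014, -0.0009, 0.0026]
```

carry_out --motion '[0.2,0,0,0.014,-0.0009,0.0026,0.4,0.2,0,0,0.014,-0.0009,0.0026,0.4,0.2,0,0,0.014,-0.0009,0.0026,0.4,0.2,0,0,0.014,-0.0009,0.0026,0.4,0.2,0,0,0.014,-0.0009,0.0026,0.4,0,0,0,0,0,0,0.4]'

```text
time_s: 3.85
eef_pos: [0.3962, 0.2331, 0.1299]
eef_rot: [0.626, 0.341, 0.614, -0.339]
wrist_force: [-0.6, 0.2, 0.3]
opening: 0.303
```

```bash
python3 - <<'E'
from h import *
im,P=snap("wrist","w1.png")
print(lm("wrist","shutter_grip",P))
plan([.390,.238,.07],33,4)
E
```

```text
[(0.91, array([0.3974, 0.2361, 0.0868]))]
t 3.95 pos [0.3973 0.234  0.1318] open 0.30 F [0.1 0.4 0.5]
4 rows: [-0.11, 0.21, -0.2] [0.0154, -0.0011, -0.002]
```

View pics/w1.png

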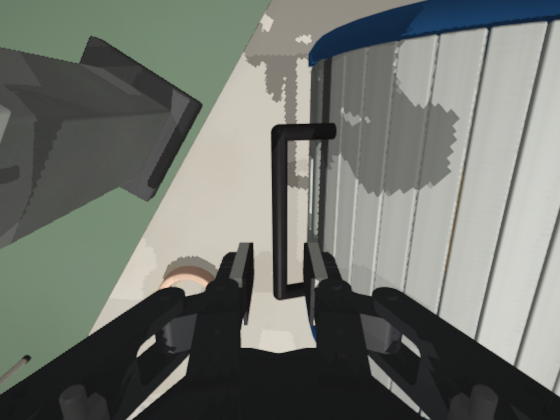

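carry_out --motion '[0,0,0,0.015,-0.001,0,0.4,0,0,0,0.015,-0.001,0,0.4,0,0,0,0.015,-0.001,0,0.4,0,0,0,0.012,0,0,0.4,0,0,0,0.004,0,0,0.4]'

```text
time_s: 4.45
eef_pos: [0.4028, 0.2324, 0.075]
eef_rot: [0.63, 0.346, 0.609, -0.336]
wrist_force: [-0.1, 0.5, 0.4]
opening: 0.302
```

```bash
python3 - <<'E'
from h import *
plan([.397,.236,.068],33,2); print(np.round(tcp(),3).tolist())
E
```

```text
t 4.45 pos [0.4028 0.2324 0.075 ] open 0.30 F [-0.1  0.5  0.4]
2 rows: [-0.32, 0.53, -0.74] [0.0034, -0.0016, -0.0031]
[[0.032, 0.844, 0.535, 0.403], [-0.002, 0.535, -0.845, 0.232], [-0.999, 0.026, 0.018, 0.075], [0.0, 0.0, 0.0, 1.0]]
```

carry_out --motion '[-0.3,0.5,-0.7,0.0034,-0.002,-0.0031,0.4,-0.3,0.5,-0.7,0.0034,-0.002,-0.002,0.4,0,0,0,0,0,0,1,0,0,0,0,0,0,1,0,0,0,0,0,0,1,0,0,0,0,0,0,1]'

```text
time_s: 5.05
eef_pos: [0.3966, 0.2345, 0.0686]
eef_rot: [0.621, 0.337, 0.622, -0.338]
wrist_force: [-0.9, -1.3, -2.4]
opening: 0.096
```

```bash
python3 - <<'E'
from h import *
im,P=snap("wrist","w2.png")
print(lm("wrist","shutter_grip",P))
plan([.397,.236,.068],33,2); print(np.round(tcp(),3).tolist())
E
```

```text
[(0.98, array([0.3976, 0.2386, 0.087 ]))]
t 5.15 pos [0.3966 0.2345 0.0685] open 0.09 F [ 0.  -0.6 -1.6]
2 rows: [0.01, -0.0, 0.04] [0.0003, 0.0006, -0.0005]
[[-0.001, 0.838, 0.545, 0.397], [-0.001, 0.545, -0.838, 0.234], [-1.0, -0.001, -0.0, 0.069], [0.0, 0.0, 0.0, 1.0]]
```

View pics/w2.png

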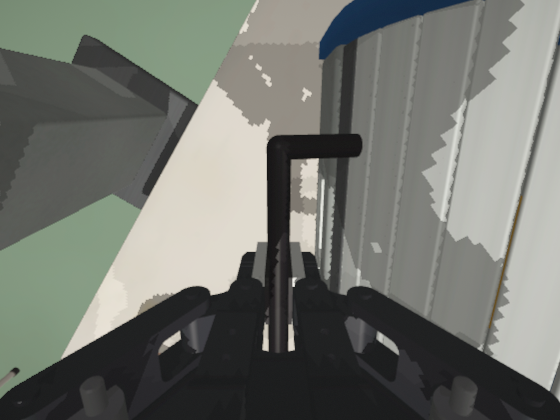

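```bash
cat >> h.py <<'E'
O=np.array([.3966,.2345,.0686])+[0,0,.0187]; YAW=33.0
e=np.array([np.cos(np.radians(YAW)),np.sin(np.radians(YAW)),0])
def bar(a): return O+e*.152*(np.cos(.244)-np.cos(a))+np.array([0,0,.152*(np.sin(a)-np.sin(.244))])
def arc(a1,n):
    W=tcp(); g=W[:3,3]-W[:3,0]*.0187; d=g-O
    u=np.array([.152*np.cos(.244)-d@e, d[2]+.152*np.sin(.244)]); a0=np.arctan2(u[1],u[0])
    c,s=e[:2]; G=np.array([[0,c,s],[0,s,-c],[-1,0,0]])
    print("angle %.3f r %.4f along %.4f F %s open %.2f t %.2f"%(a0,np.hypot(*u),d@np.cross([0,0,1],e),np.round(ctrl.get_obs()["wrist_force"],1),ctrl.get_obs()["opening"],ctrl.get_obs()["time_s"]))
    print("turn",np.round(np.degrees(R.from_matrix(W[:3,:3].T@G).as_rotvec()),2).tolist())
    p=W[:3,3]
    for a in np.linspace(a0,a1,n+1)[1:]:
        t=bar(a)-[0,0,.0187]; print(np.round(G.T@(t-p),4).tolist()); p=t
E
python3 -c "
from h import *
arc(.844,6)"
```

```text
angle 0.244 r 0.1519 along -0.0000 F [ 0.  -0.6 -1.6] open 0.09 t 5.15
turn [0.03, -0.0, 0.09]
[-0.0146, 0.0044, -0.0]
[-0.014, 0.0058, 0.0]
[-0.0134, 0.0072, -0.0]
[-0.0126, 0.0085, -0.0]
[-0.0117, 0.0097, 0.0]
[-0.0107, 0.0108, 0.0]
```

carry_out --motion '[0,0,0,-0.0146,0.0044,0,1,0,0,0,-0.014,0.0058,0,1,0,0,0,-0.0134,0.0072,0,1,0,0,0,-0.0126,0.0085,0,1,0,0,0,-0.0117,0.0097,0,1,0,0,0,-0.0107,0.0108,0,1]'

```text
time_s: 5.75
eef_pos: [0.4317, 0.2572, 0.1427]
eef_rot: [0.619, 0.333, 0.624, -0.342]
wrist_force: [-2.5, -2.9, -4.7]
opening: 0.092
```

```bash
python3 -c "
from h import *
arc(1.4,6)"
```

```text
angle 0.810 r 0.1530 along -0.0000 F [-2.5 -2.9 -4.7] open 0.09 t 5.75
turn [0.03, -0.01, 0.85]
[-0.009, 0.0123, -0.0]
[-0.0086, 0.0122, 0.0]
[-0.0074, 0.013, 0.0]
[-0.006, 0.0137, -0.0]
[-0.0047, 0.0142, 0.0]
[-0.0033, 0.0146, 0.0]
```

Working well; continue.

carry_out --motion '[0,0,0.4,-0.009,0.0123,0,1,0,0,0.4,-0.0086,0.0122,0,1,0,0,0,-0.0074,0.013,0,1,0,0,0,-0.006,0.0137,0,1,0,0,0,-0.0047,0.0142,0,1,0,0,0,-0.0033,0.0146,0,1]'

```text
time_s: 6.35
eef_pos: [0.4919, 0.2961, 0.1837]
eef_rot: [0.617, 0.328, 0.626, -0.346]
wrist_force: [-4.2, -3.5, 2.2]
opening: 0.091
```

```bash
python3 -c "
from h import *
arc(1.9,5)"
```

```text
angle 1.354 r 0.1555 along -0.0002 F [-4.2 -3.5  2.2] open 0.09 t 6.35
turn [0.12, 0.07, 1.63]
[0.0007, 0.0177, -0.0002]
[-0.0009, 0.0166, -0.0]
[0.0009, 0.0166, -0.0]
[0.0027, 0.0164, 0.0]
[0.0045, 0.016, 0.0]
```

carry_out --motion '[0,0,0.8,0.0007,0.0177,0,1,0,0,0.8,-0.0009,0.0166,0,1,0,0,0,0.0009,0.0166,0,1,0,0,0,0.0027,0.0164,0,1,0,0,0,0.0045,0.016,0,1]'

```text
time_s: 6.85
eef_pos: [0.5626, 0.3418, 0.1801]
eef_rot: [0.622, 0.335, 0.622, -0.338]
wrist_force: [-3.4, -3.1, -0.9]
opening: 0.089
```

```bash
python3 -c "
from h import *
arc(2.18,4)"
```

```text
angle 1.897 r 0.1565 along -0.0004 F [-3.4 -3.1 -0.9] open 0.09 t 6.85
turn [0.14, 0.17, 0.23]
[0.0081, 0.0087, -0.0004]
[0.0045, 0.0098, 0.0]
[0.0052, 0.0094, -0.0]
[0.0058, 0.009, 0.0]
```

carry_out --motion '[0,0,0,0.0055,0.0095,0,1,0,0,0,0.0045,0.0098,0,1,0,0,0,0.0052,0.0094,0,1,0,0,0,0.0055,0.009,0,1,0,0,0,0,0.002,0,1]'

```text
time_s: 7.35
eef_pos: [0.5892, 0.359, 0.1644]
eef_rot: [0.618, 0.326, 0.626, -0.347]
wrist_force: [-4.0, -3.9, -4.2]
opening: 0.092
```

```bash
python3 -c "
from h import *
arc(2.18,1)"
```

```text
angle 2.127 r 0.1561 along -0.0004 F [-4.  -3.9 -4.2] open 0.09 t 7.35
turn [0.2, 0.22, 1.81]
[0.0078, 0.0051, -0.0005]
```

carry_out --motion '[0,0,0,0,0,0,0.35,0,0,0,0,0,0,0.35,0,0,0,0,0,0,0.35,0,0.2,1.8,-0.02,0,0,0.35,0,0,0,-0.03,0,0,0.35,0,0,0,-0.03,0,0,0.35]'

```text
time_s: 7.95
eef_pos: [0.5887, 0.3602, 0.2382]
eef_rot: [0.62, 0.335, 0.624, -0.337]
wrist_force: [0.4, 0.7, 1.1]
opening: 0.326
```

```bash
python3 -c "
from h import *
plan([.465,.275,.23],-57,11)"
```

```text
t 7.95 pos [0.5887 0.3602 0.2382] open 0.33 F [0.4 0.7 1.1]
11 rows: [8.2, 0.01, 0.03] [0.0008, -0.0112, 0.0102]
```

carry_out --motion '[8.2,0,0,0.0008,-0.0112,0.0102,0.35,8.2,0,0,0.0008,-0.0112,0.0102,0.0,8.2,0,0,0.0008,-0.0112,0.0102,-0.5,8.2,0,0,0.0008,-0.0112,0.0102,-1,8.2,0,0,0.0008,-0.0112,0.0102,-1,8.2,0,0,0.0008,-0.0112,0.0102,-1,8.2,0,0,0.0008,-0.0112,0.0102,-1,8.2,0,0,0.0008,-0.0112,0.0102,-1,8.2,0,0,0.0008,-0.0112,0.0102,-1,8.2,0,0,0.0008,-0.0112,0.0102,-1]'

```text
time_s: 8.95
eef_pos: [0.4845, 0.2774, 0.2345]
eef_rot: [0.228, 0.676, 0.232, -0.662]
wrist_force: [-0.3, 1.1, 0.2]
opening: 1.0
```

```bash
python3 - <<'E'
from h import *
im,P=snap("wrist","w3.png"); t,Q=snap("top","t1.png")
for n in "bracket bracket_web store_floor shutter_grip".split(): print(n,lm("wrist",n,P),lm("top",n,Q))
cv2.imwrite("pics/c3.png",np.hstack([im,cv2.resize(t[150:300,70:230],(240,225)).repeat(1,0) if 0 else cv2.copyMakeBorder(cv2.resize(t[150:300,70:230],(240,225)),0,195,0,0,cv2.BORDER_CONSTANT)]))
plan([.465,.275,.23],-57,1);np.save("P3.npy",P)
E
```

```text
bracket [(0.83, array([0.466 , 0.2851, 0.048 ]))] [(0.93, array([0.4587, 0.2914, 0.0478]))]
bracket_web [(0.67, array([0.4774, 0.295 , 0.0971])), (0.26, array([ 0.5345, -0.1016,  0.0019]))] [(0.85, array([0.4728, 0.2942, 0.0958]))]
store_floor [] [(0.69, array([0.4644, 0.2815, 0.0514])), (0.37, array([0.4738, 0.29  , 0.0937]))]
shutter_grip [(0.81, array([0.5883, 0.3594, 0.1774]))] []
t 9.45 pos [0.485  0.2774 0.2345] open 1.00 F [-0.1 -0.3  0.1]
1 rows: [5.36, -1.1, -0.04] [0.0041, -0.0106, 0.0173]
```

View pics/c3.png

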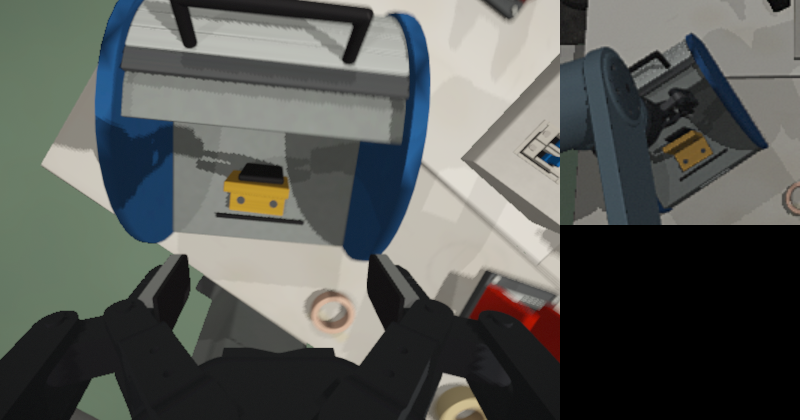

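carry_out --motion '[2.7,-0.5,0,0.015,0.001,-0.005,-1,2.7,-0.5,0,0.015,0.001,-0.005,-1,0,0,0,0.015,0,0,-1]'

```text
time_s: 9.75
eef_pos: [0.4978, 0.2828, 0.1912]
eef_rot: [0.2, 0.681, 0.2, -0.675]
wrist_force: [-0.6, -0.0, 0.0]
opening: 0.999
```

```bash
python3 - <<'E'
from h import *
im,P=snap("wrist","w4.png")
for n in "bracket bracket_web store".split(): print(n,lm("wrist",n,P))
t=ctrl.trace("wrist","bracket"); print([(r["conf"],r["pixels"].sum()) for r in t])
m=t[0]["pixels"]; ys,xs=np.where(m); print(xs.min(),xs.max(),ys.min(),ys.max())
np.savez("w4.npz",P=P,m=m); im[m^cv2.erode(m.astype(np.uint8),np.ones((3,3))).astype(bool)]=(0,255,0)
y0=max(0,ys.min()-40); x0=max(0,xs.min()-60); c=im[y0:ys.max()+40,x0:xs.max()+60]; print(x0,y0,c.shape)
cv2.imwrite("pics/c4.png",cv2.resize(c,None,fx=3,fy=3))
plan([.4755,.295,.076],-57,5)
E
```

```text
bracket [(0.77, array([0.4638, 0.286 , 0.048 ]))]
bracket_web []
store [(0.65, array([ 5.205e-01,  3.178e-01, -2.000e-04]))]
[(0.9, np.int64(2092))]
211 287 195 240
151 155 (125, 196, 3)
t 10.00 pos [0.4967 0.2825 0.1918] open 1.00 F [-0.3 -0.2  0.1]
5 rows: [-0.01, -0.08, -0.02] [0.0232, -0.0044, 0.0023]
```

View pics/c4.png

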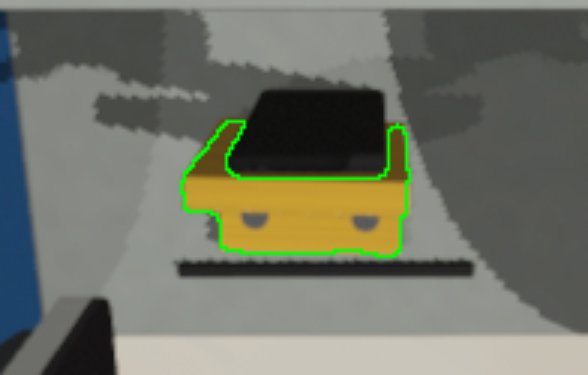

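```bash
python3 - <<'E'
from h import *
P=np.load("w4.npz")["P"]
f=lambda x,y:pix("wrist",P,[151+x/3-.3,155+y/3-.3],.11)
a,b,c,d=[f(*p) for p in((183,178),(408,179),(185,211),(408,212))]
print(a,b,c,d,"centre",(a+b+c+d)/4,np.linalg.norm(a-b),np.linalg.norm(a-c))
v=a-b; print(np.degrees(np.arctan2(-v[0],v[1]))); v=c-d; print(np.degrees(np.arctan2(-v[0],v[1])))
E
```

```text
[0.46600597 0.32304338 0.11      ] [0.49761233 0.27360407 0.11      ] [0.45826427 0.31808905 0.11      ] [0.48992624 0.26854455 0.11      ] centre [0.4779522  0.29582026 0.11      ] 0.05867885195024656 0.009191263353554443
32.59062102641701
32.58107295524868
```

```bash
python3 -c "
from h import *
plan([.4775,.2957,.13],-57.4,4)"
```

```text
t 10.00 pos [0.4967 0.2825 0.1918] open 1.00 F [-0.3 -0.2  0.1]
4 rows: [0.08, -0.1, -0.03] [0.0154, -0.0054, 0.0023]
```

carry_out --motion '[0,0,0,0.0154,-0.0054,0.0023,-1,0,0,0,0.0154,-0.0054,0.0023,-1,0,0,0,0.0154,-0.0054,0.0023,-1,0,0,0,0.0154,-0.0054,0.0023,-1,0,0,0,0,0,0,-1]'

```text
time_s: 10.5
eef_pos: [0.4807, 0.2972, 0.1347]
eef_rot: [0.201, 0.684, 0.202, -0.671]
wrist_force: [0.3, 0.7, -0.4]
opening: 1.0
```

```bash
python3 -c "
from h import *
plan([.4775,.2957,.100],-57.4,3)"
```

```text
t 10.50 pos [0.4807 0.2972 0.1347] open 1.00 F [ 0.3  0.7 -0.4]
3 rows: [0.17, -0.34, -0.09] [0.0116, -0.0002, 0.0013]
```

carry_out --motion '[0.2,-0.3,-0.1,0.0116,-0.0002,0.0015,-1,0.2,-0.3,-0.1,0.0116,-0.0002,0.0015,-1,0.2,-0.3,-0.1,0.0116,-0.0002,0.0015,-1,0,0,0,0,0,0,-1]'

```text
time_s: 10.9
eef_pos: [0.4793, 0.2956, 0.1006]
eef_rot: [0.197, 0.681, 0.198, -0.677]
wrist_force: [-0.0, 0.1, -0.5]
opening: 1.001
```

```bash
python3 -c "
from h import *
plan([.4775,.2957,.074],-57.4,3)"
```

```text
t 10.90 pos [0.4793 0.2956 0.1006] open 1.00 F [-0.   0.1 -0.5]
3 rows: [-0.04, -0.12, -0.01] [0.0089, -0.0004, 0.0005]
```

carry_out --motion '[0,-0.1,0,0.0089,-0.0004,0.0012,-1,0,-0.1,0,0.0089,-0.0004,0.0012,-1,0,-0.1,0,0.0089,-0.0004,0.001,-1,0,0,0,0,0,0,1,0,0,0,0,0,0,1,0,0,0,0,0,0,1,0,0,0,0,0,0,1]'

```text
time_s: 11.6
eef_pos: [0.4764, 0.2948, 0.072]
eef_rot: [0.198, 0.68, 0.198, -0.678]
wrist_force: [0.3, 0.2, -2.2]
opening: 0.69
```

```bash
python3 - <<'E'
from h import *
im,P=snap("wrist","w5.png")
plan([.4775,.2957,.22],-57.4,8)
E
```

```text
t 11.65 pos [0.4764 0.2947 0.0719] open 0.69 F [ 0.4 -0.4 -2. ]
8 rows: [-0.02, -0.01, -0.0] [-0.0185, -0.0, -0.0002]
```

View pics/w5.png

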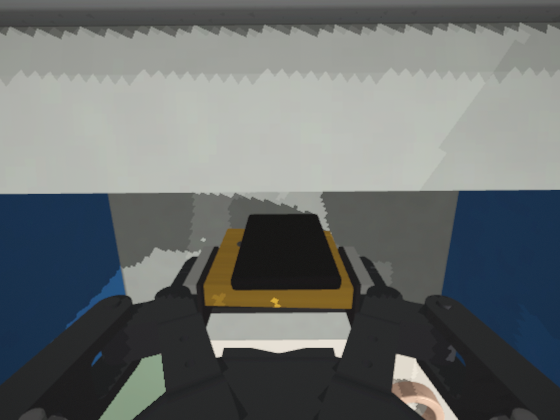

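carry_out --motion '[0,0,0,-0.012,0,0.0005,1,0,0,0,-0.015,0,0.0005,1,0,0,0,-0.015,0,0,1,0,0,0,-0.018,0,0,1,0,0,0,-0.018,0,0,1,0,0,0,-0.018,0,0,1,0,0,0,-0.018,0,0,1,0,0,0,-0.018,0,0,1,0,0,0,-0.018,0,0,1,0,0,0,-0.018,0,0,1]'

```text
time_s: 12.65
eef_pos: [0.4733, 0.2936, 0.2559]
eef_rot: [0.198, 0.68, 0.198, -0.677]
wrist_force: [0.3, 0.1, -1.9]
opening: 0.688
```

```bash
python3 - <<'E'
from h import *
im,P=snap("wrist","w6.png"); t,Q=snap("top","t2.png")
print(lm("wrist","bracket",P),lm("top","bracket",Q),lm("top","shutter_grip",Q))
plan([.465,.03,.22],-70.5,14)
E
```

```text
[(0.83, array([0.4606, 0.2824, 0.2346]))] [(0.88, array([0.4606, 0.2921, 0.2408]))] [(0.81, array([0.5919, 0.3629, 0.1794]))]
t 12.90 pos [0.473  0.2935 0.2531] open 0.69 F [-0.2 -0.  -2.2]
14 rows: [0.93, -0.01, -0.0] [0.0024, 0.0166, 0.0089]
```

carry_out --motion '[0.9,0,0,0,0.0166,0.0089,1,0.9,0,0,0,0.0166,0.0089,1,0.9,0,0,0,0.0166,0.0089,1,0.9,0,0,0,0.0166,0.0089,1,0.9,0,0,0,0.0166,0.0089,1,0.9,0,0,0,0.0166,0.0089,1,0.9,0,0,0,0.0166,0.0089,1,0.9,0,0,0,0.0166,0.0089,1,0.9,0,0,0,0.0166,0.0089,1,0.9,0,0,0,0.0166,0.0089,1]'

```text
time_s: 13.9
eef_pos: [0.4635, 0.0991, 0.2373]
eef_rot: [-0.142, -0.683, -0.144, 0.702]
wrist_force: [0.4, 0.2, -2.4]
opening: 0.692
```

```bash
python3 - <<'E'
from h import *
plan([.465,.03,.12],-70.5,9)
E
```

```text
t 13.90 pos [0.4635 0.0991 0.2373] open 0.69 F [ 0.4  0.2 -2.4]
9 rows: [0.43, 0.16, 0.04] [0.013, 0.0072, 0.0025]
```

carry_out --motion '[0.4,0.2,0,0.013,0.0072,0.0025,1,0.4,0.2,0,0.013,0.0072,0.0025,1,0.4,0.2,0,0.013,0.0072,0.0025,1,0.4,0.2,0,0.013,0.0072,0.0025,1,0.4,0.2,0,0.013,0.0072,0.0025,1,0.4,0.2,0,0.013,0.0072,0.0025,1,0.4,0.2,0,0.013,0.0072,0.0025,1,0.4,0,0,0.013,0.0072,0.0025,1,0.4,0,0,0.013,0.0072,0.0025,1,0,0,0,0,0,0,1]'

```text
time_s: 14.9
eef_pos: [0.4526, 0.0271, 0.1028]
eef_rot: [-0.114, -0.688, -0.124, 0.706]
wrist_force: [-0.6, 0.6, -2.1]
opening: 0.691
```

```bash
python3 - <<'E'
from h import *
plan([.465,.03,.05],-70.5,7)
E
```

```text
t 14.90 pos [0.4526 0.0271 0.1028] open 0.69 F [-0.6  0.6 -2.1]
7 rows: [-0.02, 0.18, 0.15] [0.0075, 0.0003, -0.0019]
```

carry_out --motion '[0,0.6,0.5,0.01,0,-0.001,1,0,0.6,0.5,0.01,0,-0.001,1,0,0,0,0.01,0,-0.001,1,0,0,0,0.01,0,-0.001,1,0,0,0,0.01,0,-0.001,1,0,0,0,0.01,0,-0.001,1,0,0,0,0,0,0,1]'

```text
time_s: 15.6
eef_pos: [0.4564, 0.0308, 0.0385]
eef_rot: [-0.118, -0.695, -0.12, 0.699]
wrist_force: [-0.1, 0.8, -2.0]
opening: 0.693
```

```bash
python3 - <<'E'
from h import *
p=tcp()[:3,3];plan([p[0],p[1],.023],-70.5,3)
E
```

```text
t 15.60 pos [0.4564 0.0308 0.0385] open 0.69 F [-0.1  0.8 -2. ]
3 rows: [-0.05, 0.09, 0.07] [0.0052, 0.0, -0.0]
```

Well aligned; lower gently until contact.

carry_out --motion '[0,0.1,0.1,0.005,0,0,1,0,0.1,0.1,0.005,0,0,1,0,0.1,0,0.003,0,0,1,0,0,0,0,0,0,1]'

```text
time_s: 16.0
eef_pos: [0.4569, 0.0307, 0.0246]
eef_rot: [0.119, 0.698, 0.119, -0.697]
wrist_force: [0.6, 0.3, -1.4]
opening: 0.692
```

```bash
python3 - <<'E'
from h import *
p=tcp()[:3,3];plan([p[0],p[1],.021],-70.5,3)
E
```

```text
t 16.00 pos [0.4569 0.0307 0.0246] open 0.69 F [ 0.6  0.3 -1.4]
3 rows: [-0.05, -0.02, -0.01] [0.0012, -0.0, 0.0]
```

carry_out --motion '[0,0,0,0.002,0,0,1,0,0,0,0.001,0,0,1,0,0,0,0,0,0,1]'

```text
time_s: 16.3
eef_pos: [0.4574, 0.0305, 0.0219]
eef_rot: [0.119, 0.698, 0.119, -0.696]
wrist_force: [0.8, -0.5, -1.2]
opening: 0.691
```

carry_out --motion '[0,0,0,0.001,0,0,1,0,0,0,0.001,0,0,1,0,0,0,0,0,0,1]'

```text
time_s: 16.6
eef_pos: [0.458, 0.0305, 0.0222]
eef_rot: [0.119, 0.698, 0.119, -0.696]
wrist_force: [0.1, -0.3, -1.3]
opening: 0.69
```

carry_out --motion '[0,0,0,0.003,0,0,1,0,0,0,0,0,0,1]'

```text
time_s: 16.8
eef_pos: [0.4596, 0.0306, 0.0225]
eef_rot: [0.119, 0.698, 0.119, -0.696]
wrist_force: [0.5, -0.6, -2.1]
opening: 0.693
```

carry_out --motion '[0,0,0,0.003,0,0,1,0,0,0,0,0,0,0.1,0,0,0,0,0,0,-1,0,0,0,0,0,0,-1,0,0,0,0,0,0,-1,0,0,0,0,0,0,-1]'

```text
time_s: 17.4
eef_pos: [0.4618, 0.0304, 0.0217]
eef_rot: [0.12, 0.7, 0.118, -0.694]
wrist_force: [0.1, -0.4, 0.5]
opening: 1.001
```

```bash
python3 - <<'E'
from h import *
im,P=snap("wrist","w7.png")
print(lm("wrist","bracket",P),lm("wrist","bracket_web",P))
p=tcp()[:3,3];plan([p[0],p[1],.2],-70.5,8)
E
```

```text
[(0.66, array([ 0.4494,  0.0275, -0.0011]))] [(0.79, array([0.4651, 0.0296, 0.0483]))]
t 17.55 pos [0.4618 0.0304 0.0217] open 1.00 F [ 0.2 -0.5  0.2]
8 rows: [-0.01, -0.05, -0.02] [-0.0223, 0.0, -0.0001]
```

View pics/w7.png

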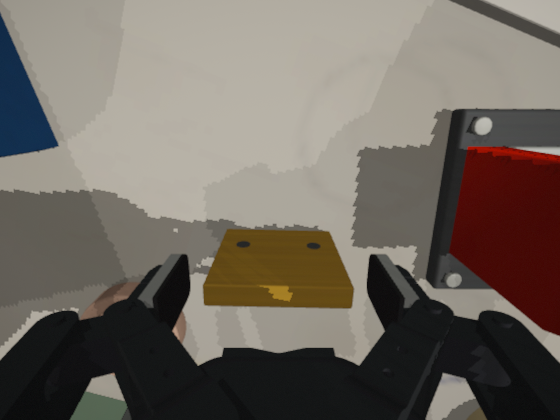

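carry_out --motion '[0,0,0,-0.015,0,0,-1,0,0,0,-0.02,0,0,-1,0,0,0,-0.02,0,0,-1,0,0,0,-0.025,0,0,-1,0,0,0,-0.025,0,0,-1,0,0,0,-0.025,0,0,-1,0,0,0,-0.025,0,0,-1]'

```text
time_s: 18.25
eef_pos: [0.4566, 0.0311, 0.1774]
eef_rot: [-0.118, -0.696, -0.12, 0.698]
wrist_force: [0.5, -0.5, -0.1]
opening: 0.998
```

```bash
python3 - <<'E'
from h import *
K=np.array(ctrl.camera_params("wrist")["mtx"])
im,P=snap("wrist","w8.png")
print(lm("wrist","bracket",P),lm("wrist","bracket_web",P),lm("wrist","nest_seat",P),lm("wrist","nest",P))
t=ctrl.trace("wrist","bracket"); 
if t:
  m=t[0]["pixels"]; ys,xs=np.where(m); print(t[0]["conf"],xs.min(),xs.max(),ys.min(),ys.max())
y0,x0=ys.min()-15,xs.min()-15; c=im[y0:ys.max()+15,x0:xs.max()+15]; print(x0,y0,c.shape)
cv2.imwrite("pics/c8.png",cv2.resize(c,None,fx=4,fy=4)); np.save("P8.npy",P)
plan([.463,.030,.14],19.5,11)
E
```

```text
[(0.73, array([ 0.4497,  0.0274, -0.0015]))] [(0.72, array([0.4619, 0.0285, 0.044 ]))] [(0.98, array([ 0.5346, -0.0966,  0.0134]))] [(0.66, array([ 5.317e-01, -1.042e-01,  5.000e-04]))]
0.91 248 315 169 212
233 154 (73, 97, 3)
t 18.55 pos [0.456  0.0312 0.1753] open 1.00 F [-0.6 -0.2 -0.9]
11 rows: [-8.19, 0.0, 0.03] [0.0032, 0.0007, -0.0003]
```

View pics/c8.png

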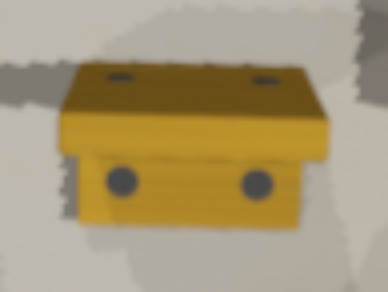

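```bash
python3 - <<'E'
from h import *
P=np.load("P8.npy")
f=lambda x,y:pix("wrist",P,[233+x/4-.4,154+y/4-.4],.06)
a,b,c,d=[f(*p) for p in((61,113),(328,119),(60,154),(327,160))]
print("centre",(a+b+c+d)/4,np.linalg.norm(a-b),np.linalg.norm(a-c))
for v in(a-b,c-d): print(np.degrees(np.arctan2(-v[0],v[1])))
c=((a+b+c+d)/4)
plan([c[0],c[1],.11],20,11)
E
```

```text
centre [0.46357048 0.03016673 0.06      ] 0.05879134539282511 0.009369432840276479
18.105037919579207
18.098083892048226
t 18.55 pos [0.456  0.0312 0.1753] open 1.00 F [-0.6 -0.2 -0.9]
11 rows: [-8.24, 0.0, 0.03] [0.0059, 0.0007, -0.0003]
```

carry_out --motion '[-8.2,0,0,0.004,0.0007,0,-1,-8.2,0,0,0.004,0.0007,0,-1,-8.2,0,0,0.004,0.0007,0,-1,-8.2,0,0,0.004,0.0007,0,-1,-8.2,0,0,0.004,0.0007,0,-1,-8.2,0,0,0.004,0.0007,0,-1,-8.2,0,0,0.004,0.0007,0,-1,-8.2,0,0,0.004,0.0007,0,-1,-8.2,0,0,0.004,0.0007,0,-1,-8.2,0,0,0.004,0.0007,0,-1]'

```text
time_s: 19.55
eef_pos: [0.4508, 0.0295, 0.1191]
eef_rot: [0.549, 0.428, 0.57, -0.437]
wrist_force: [0.1, 0.6, -0.4]
opening: 1.001
```

```bash
python3 - <<'E'
from h import *
plan([.4635,.030,.095],18.3,4)
E
```

```text
t 19.55 pos [0.4508 0.0295 0.1191] open 1.00 F [ 0.1  0.6 -0.4]
4 rows: [-0.93, -0.23, 0.42] [0.006, 0.0032, 0.0008]
```

carry_out --motion '[-0.9,-0.2,0.4,0.006,0.0032,0.0008,-1,-0.9,-0.2,0.4,0.006,0.0032,0.0008,-1,-0.9,-0.2,0.4,0.006,0.0032,0.0008,-1,-0.9,-0.2,0.4,0.006,0.0032,0.0008,-1,0,0,0,0,0,0,-1]'

```text
time_s: 20.05
eef_pos: [0.4613, 0.0307, 0.0888]
eef_rot: [0.57, 0.415, 0.575, -0.416]
wrist_force: [-0.5, -0.9, 0.0]
opening: 0.999
```

```bash
python3 - <<'E'
from h import *
plan([.4635,.030,.028],18.3,7)
E
```

```text
t 20.05 pos [0.4613 0.0307 0.0888] open 1.00 F [-0.5 -0.9  0. ]
7 rows: [-0.04, -0.04, 0.05] [0.0087, 0.0003, 0.0002]
```

carry_out --motion '[0,0,0,0.0087,0,0,-1,0,0,0,0.0087,0,0,-1,0,0,0,0.0087,0,0,-1,0,0,0,0.0087,0,0,-1,0,0,0,0.0087,0,0,-1,0,0,0,0.0087,0,0,-1,0,0,0,0.0077,0,0,-1,0,0,0,0,0,0,-1]'

```text
time_s: 20.85
eef_pos: [0.4607, 0.0309, 0.0233]
eef_rot: [0.569, 0.415, 0.574, -0.417]
wrist_force: [-0.7, -1.0, -0.3]
opening: 0.999
```

```bash
python3 - <<'E'
from h import *
plan([.4635,.030,.028],18.3,1)
E
```

```text
t 20.85 pos [0.4607 0.0309 0.0233] open 1.00 F [-0.7 -1.  -0.3]
1 rows: [-0.39, -0.29, 0.34] [-0.0047, 0.0023, 0.0017]
```

carry_out --motion '[-0.3,-0.3,0.3,-0.004,0.0023,0.0012,-1,0,0,0,0,0,0,0,0,0,0,0,0,0,0.5,0,0,0,0,0,0,0.7,0,0,0,0,0,0,1,0,0,0,0,0,0,1,0,0,0,0,0,0,1,0,0,0,0,0,0,1]'

```text
time_s: 21.65
eef_pos: [0.465, 0.0302, 0.0292]
eef_rot: [0.574, 0.415, 0.572, -0.414]
wrist_force: [0.2, -0.5, 0.3]
opening: 0.106
```

```bash
python3 - <<'E'
from h import *
im,P=snap("wrist","w9.png"); print(lm("wrist","bracket",P))
p=tcp()[:3,3];plan([p[0],p[1],.15],18.3,6); print(np.round(tcp(),3).tolist())
E
```

```text
[(0.72, array([ 4.501e-01,  2.780e-02, -2.000e-04]))]
t 21.75 pos [0.465  0.0302 0.0291] open 0.11 F [-0.1 -0.   0.1]
6 rows: [-0.01, 0.02, -0.02] [-0.0201, 0.0, 0.0]
[[0.003, 0.95, 0.313, 0.465], [-0.001, 0.313, -0.95, 0.03], [-1.0, 0.002, 0.002, 0.029], [0.0, 0.0, 0.0, 1.0]]
```

View pics/w9.png

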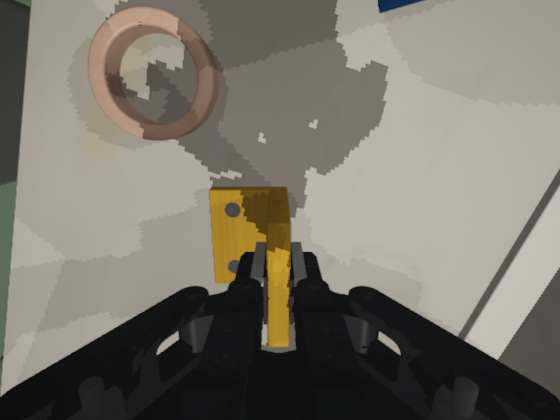

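```bash
python3 - <<'E'
from h import *
P=np.load("P8.npy"); K=np.array(ctrl.camera_params("wrist")["mtx"]); print(K[0])
def proj(X,P):
    c=np.linalg.inv(P)@np.r_[X,1]; return K[:2,:2]@(c[:2]/c[2])+K[:2,2]
print(proj([.531,-.1,.012],P))
im=cv2.imread("pics/w8.png")
x,y=proj([.531,-.1,.04],P).astype(int); x0=min(max(0,x-115),560-230);y0=max(0,y-85); c=im[y0:y0+170,x0:x0+230]; print(x0,y0)
cv2.imwrite("pics/c9.png",cv2.resize(c,None,fx=3.4,fy=3.4,interpolation=cv2.INTER_CUBIC))
P9=campose("wrist"); f=lambda x,y:pix("wrist",P9,[x,y],.06)
a=[f(*p) for p in((267,222),(291,222),(268,345),(290,345))]; print(np.mean(a,0),np.linalg.norm(a[0]-a[2]),np.linalg.norm(a[0]-a[1]))
E
```

```text
[303.78306968   0.         278.11091847]
[423.93854959 156.43213646]
322 76
[0.46442546 0.03101377 0.06      ] 0.05942620176345936 0.009475230489807591
```

View pics/c9.png

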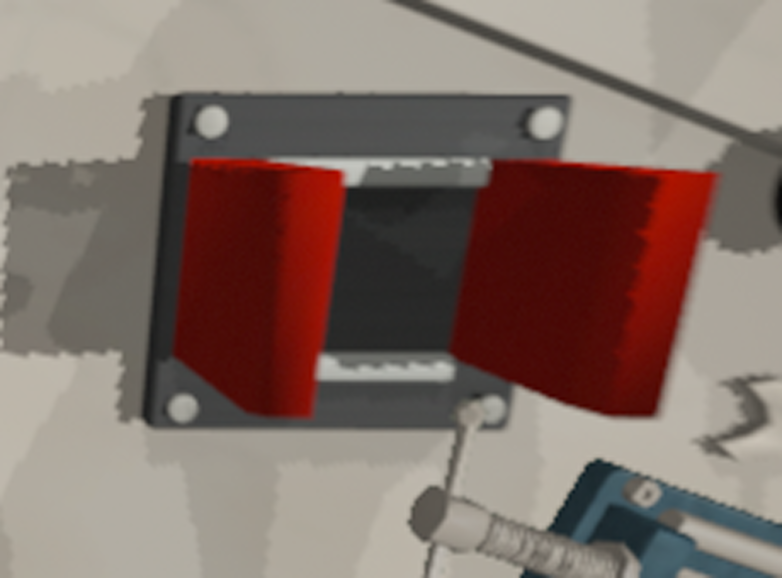

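```bash
python3 - <<'E'
from h import *
P=np.load("P8.npy")
f=lambda x,y,z:pix("wrist",P,[322+(x+.5)/3.4-.5,76+(y+.5)/3.4-.5],z)
for n,pts,z in(("screws",[(211,121),(545,123),(183,408),(487,408)],.015),("corners",[(185,95),(570,97),(158,428),(508,428)],.012)):
    a,b,c,d=[f(*p,z) for p in pts]
    print(n,np.mean([a,b,c,d],0),[round(float(np.linalg.norm(v)),4) for v in(a-b,c-d,a-c,b-d)],[round(float(np.degrees(np.arctan2(-v[0],v[1]))),2) for v in(a-b,c-d)],[round(float(np.degrees(np.arctan2(v[1],v[0]))),2) for v in(a-c,b-d)])
p=tcp()[:3,3];plan([p[0],p[1],.15],18.3,6)
E
```

```text
screws [ 0.53274123 -0.10013125  0.015     ] [0.0945, 0.0933, 0.0846, 0.084] [19.06, 19.44] [19.42, 18.57]
corners [ 0.53291593 -0.10110614  0.012     ] [0.1092, 0.1091, 0.099, 0.0984] [19.1, 19.44] [19.95, 19.86]
t 21.75 pos [0.465  0.0302 0.0291] open 0.11 F [-0.1 -0.   0.1]
6 rows: [-0.01, 0.02, -0.02] [-0.0201, 0.0, 0.0]
```

carry_out --motion '[0,0,0,-0.015,0,0,1,0,0,0,-0.02,0,0,1,0,0,0,-0.022,0,0,1,0,0,0,-0.022,0,0,1,0,0,0,-0.022,0,0,1,0,0,0,-0.022,0,0,1]'

```text
time_s: 22.35
eef_pos: [0.4592, 0.0313, 0.1504]
eef_rot: [0.569, 0.413, 0.576, -0.416]
wrist_force: [1.2, 0.0, -2.5]
opening: 0.11
```

```bash
python3 - <<'E'
from h import *
plan([.5488,-.095,.15],19.3,10)
E
```

```text
t 22.35 pos [0.4592 0.0313 0.1504] open 0.11 F [ 1.2  0.  -2.5]
10 rows: [-0.11, -0.03, 0.06] [-0.0, 0.0044, 0.0148]
```

carry_out --motion '[-0.1,0,0,0,0.0044,0.0148,1,-0.1,0,0,0,0.0044,0.0148,1,-0.1,0,0,0,0.0044,0.0148,1,-0.1,0,0,0,0.0044,0.0148,1,-0.1,0,0,0,0.0044,0.0148,1,-0.1,0,0,0,0.0044,0.0148,1,-0.1,0,0,0,0.0044,0.0148,1,-0.1,0,0,0,0.0044,0.0148,1,-0.1,0,0,0,0.0044,0.0148,1,-0.1,0,0,0,0.0044,0.0148,1]'

```text
time_s: 23.35
eef_pos: [0.5542, -0.1057, 0.1454]
eef_rot: [0.572, 0.407, 0.581, -0.411]
wrist_force: [1.0, 0.7, -2.7]
opening: 0.106
```

```bash
python3 - <<'E'
from h import *
plan([.5488,-.095,.13],19.3,3)
E
```

```text
t 23.35 pos [ 0.5542 -0.1057  0.1454] open 0.11 F [ 1.   0.7 -2.7]
3 rows: [-0.01, -0.15, 0.24] [0.0052, -0.0005, -0.0039]
```

carry_out --motion '[0,-0.2,0.3,0.005,-0.0005,-0.0039,1,0,-0.2,0.2,0.005,-0.0005,-0.0039,1,0,0,0.2,0.005,-0.0005,-0.0039,1,0,0,0,0,0,0,1]'

```text
time_s: 23.75
eef_pos: [0.5492, -0.0961, 0.1288]
eef_rot: [0.576, 0.41, 0.577, -0.41]
wrist_force: [0.0, -0.0, -1.7]
opening: 0.105
```

```bash
python3 - <<'E'
from h import *
plan([.5488,-.095,.13],19.3,1)
im,P=snap("wrist","w10.png"); np.save("P10.npy",P)
print(lm("wrist","nest_seat",P),lm("wrist","bracket",P))
t,Q=snap("top","t10.png"); print(lm("top","nest_seat",Q),lm("top","bracket",Q))
cv2.imwrite("pics/c10.png",cv2.resize(im[120:420,130:430],None,fx=2,fy=2,interpolation=cv2.INTER_CUBIC))
for c,i in(("w",im),("t",t)):
    h=cv2.cvtColor(i,cv2.COLOR_BGR2HSV); m=((h[...,0]<8)|(h[...,0]>172))&(h[...,1]>150)&(h[...,2]>60)
    n,l,s,_=cv2.connectedComponentsWithStats(m.astype(np.uint8)); print(c,s[1:][s[1:,4]>60].tolist())
E
```

```text
t 23.75 pos [ 0.5492 -0.0961  0.1288] open 0.11 F [ 0.  -0.  -1.7]
1 rows: [-0.11, -0.05, 0.0] [-0.0012, 0.0, -0.0012]
[(0.64, array([ 0.5346, -0.0991,  0.0149]))] [(0.68, array([ 0.5318, -0.1025,  0.0963]))]
[(0.77, array([ 0.5293, -0.1019,  0.0114])), (0.55, array([0.8063, 0.2275, 0.0043]))] []
w [[212, 135, 92, 34, 2901]]
t [[170, 122, 9, 18, 99], [233, 136, 13, 13, 106], [280, 216, 10, 16, 73]]
```

```bash
python3 - <<'E'
from h import *
K=np.array(ctrl.camera_params("wrist")["mtx"]); P=np.load("P10.npy"); im=cv2.imread("pics/w10.png")
def proj(X): c=np.linalg.inv(P)@np.r_[X,1]; return K[:2,:2]@(c[:2]/c[2])+K[:2,2]
def N(x,y,z,o=(.5328,-.1006),yaw=19.3):
    c,s=np.cos(np.radians(yaw)),np.sin(np.radians(yaw)); return [o[0]+c*x-s*y,o[1]+s*x+c*y,z]
for x in(-.026,.032):
  for y,z in((.0365,.078),(.051,.078),(.051,.012)): print("cheek",x,y,z,np.round(proj(N(x,y,z)),1))
for x in(-.05,.05): print("plate +y corner",np.round(proj(N(x,.056,.012)),1))
h=cv2.cvtColor(im,cv2.COLOR_BGR2HSV); m=((h[...,0]<8)|(h[...,0]>172))&(h[...,1]>150)&(h[...,2]>60)
for r in range(125,215,5):
    x=np.where(m[r])[0]; print(r,(x.min(),x.max(),len(x)) if len(x) else "-",end=" ")
y=(h[...,0]>15)&(h[...,0]<35)&(h[...,1]>140)&(h[...,2]>50); print("\nyellow")
for r in range(130,360,10):
    x=np.where(y[r])[0]; print(r,(x.min(),x.max(),len(x)) if len(x) else "-",end=" ")
T_=tcp()
def B(x,y,z): return (T_@np.r_[.029-z+.0,x-.017,-y,1])[:3]
print("\nbracket pred")
for n in((-.022,.03,.008),(.012,.03,.008),(.012,.03,.06),(.022,.03,.06),(.012,-.03,.06),(.022,-.03,.06),(-.022,-.03,.008),(-.022,.03,0)): print(n,np.round(proj(B(*n)),1))
for r in range(100,230,6):
    print(r,"".join("#" if v<45 else "+" if v<90 else "." for v in h[r,150:370:4,2]))
E
```

```text
cheek -0.026 0.0365 0.078 [212.4 166.7]
cheek -0.026 0.051 0.078 [211. 144.]
cheek -0.026 0.051 0.012 [227.6 135.3]
cheek 0.032 0.0365 0.078 [302.3 166.5]
cheek 0.032 0.051 0.078 [302.8 143.8]
cheek 0.032 0.051 0.012 [296.7 135.2]
plate +y corner [198.6 129.2]
plate +y corner [318.4 129. ]
125 - 130 - 135 (np.int64(227), np.int64(297), 71) 140 (np.int64(217), np.int64(301), 85) 145 (np.int64(213), np.int64(302), 90) 150 (np.int64(212), np.int64(303), 92) 155 (np.int64(213), np.int64(302), 90) 160 (np.int64(213), np.int64(302), 90) 165 (np.int64(213), np.int64(302), 90) 170 - 175 - 180 - 185 - 190 - 195 - 200 - 205 - 210 - 
yellow
130 - 140 - 150 - 160 - 170 - 180 - 190 (np.int64(209), np.int64(286), 78) 200 (np.int64(210), np.int64(287), 78) 210 (np.int64(210), np.int64(288), 63) 220 (np.int64(211), np.int64(289), 79) 230 (np.int64(212), np.int64(290), 79) 240 (np.int64(213), np.int64(290), 78) 250 (np.int64(214), np.int64(290), 66) 260 (np.int64(214), np.int64(290), 46) 270 (np.int64(215), np.int64(289), 37) 280 (np.int64(216), np.int64(289), 42) 290 (np.int64(268), np.int64(288), 2
[... 1115 characters left out ...]
+.++++++................+++.............
166 ..............++.+++++++.+.............+++.............
172 ..............++++...++++++++++++++..+++++.............
178 ..............++++...+..+++++++++++..+++++.............
184 ..............++++...##++++++++++#+..+.................
190 ..............+..........................+.............
196 ..............+......................+...+......+......
202 ..............+.................+....+++.+.............
208 ..............+....++++..............+++++.............
214 ....................++...............+++++.............
220 .....................................+++++.............
226 ...............+.....................+++++.............
```

```bash
python3 - <<'E'
from h import *
he=np.array(ctrl.camera_params("wrist")["hand_eye"]); P=np.load("P10.npy"); W=P@np.linalg.inv(he); im=cv2.imread("pics/w10.png")
print(np.round(W[:3],4).tolist(),np.round(tcp()[:3],4).tolist())
K=np.array(ctrl.camera_params("wrist")["mtx"])
h=cv2.cvtColor(im,cv2.COLOR_BGR2HSV)
# tool-frame projection
def pt(v): c=np.linalg.inv(he)@np.r_[v,1]; return np.round(K[:2,:2]@(c[:2]/c[2])+K[:2,2],1)
for n in((-.022,.03,.008),(-.022,-.03,.008),(.012,.03,.06),(.022,.03,.06),(.012,-.03,.06),(.022,-.03,.06)): print(n,pt([.029-n[2],n[0]-.017,-n[1]]))
y=(h[...,0]>15)&(h[...,0]<35)&(h[...,1]>140)&(h[...,2]>50)
for c in(220,240,260,274,279,284): r=np.where(y[:,c])[0]; print(c,r.min(),r.max(),len(r), h[195:245:3,c,2].tolist())
plan([.5488,-.095,.13],19.3,1)
E
```

```text
[[-0.0003, 0.9444, 0.3287, 0.5492], [0.0008, 0.3287, -0.9444, -0.0961], [-1.0, -0.0, -0.0008, 0.1288]] [[0.0026, 0.9446, 0.3281, 0.5508], [-0.0008, 0.3281, -0.9446, -0.0974], [-1.0, 0.0022, 0.0016, 0.1304]]
(-0.022, 0.03, 0.008) [209.4 189.8]
(-0.022, -0.03, 0.008) [215.8 284. ]
(0.012, 0.03, 0.06) [266.9 223.5]
(0.022, 0.03, 0.06) [292.2 223.5]
(0.012, -0.03, 0.06) [268.3 347.4]
(0.022, -0.03, 0.06) [290.4 347.4]
220 187 282 96 [185, 186, 186, 172, 172, 173, 172, 173, 173, 174, 174, 175, 175, 175, 175, 176, 176]
240 187 258 69 [202, 195, 190, 192, 158, 137, 174, 182, 183, 184, 185, 186, 186, 186, 187, 187, 187]
260 187 241 55 [109, 110, 110, 109, 110, 110, 110, 110, 110, 111, 92, 92, 144, 185, 186, 187, 73]
274 187 346 160 [94, 96, 94, 92, 96, 94, 95, 97, 96, 99, 128, 123, 112, 111, 112, 111, 112]
279 187 346 160 [95, 96, 91, 94, 96, 94, 94, 97, 96, 102, 126, 126, 110, 110, 110, 111, 110]
284 187 346 160 [97, 92, 92, 98, 95, 94, 93, 98, 96, 100, 123, 123, 124, 124, 107, 107, 107]
t 24.05 pos [ 0.5508 -0.0974  0.1304] open 0.11 F [ 0.2 -0.7 -2. ]
1 rows: [-0.15, 0.09, -0.13] [0.0004, -0.0011, -0.003]
```

```bash
python3 - <<'E'
from h import *
plan([.5492,-.0959,.115],19.3,3)
E
```

```text
t 24.05 pos [ 0.5508 -0.0974  0.1304] open 0.11 F [ 0.2 -0.7 -2. ]
3 rows: [-0.05, 0.03, -0.04] [0.0051, -0.0004, -0.0007]
```

carry_out --motion '[-0.1,0,-0.1,0.005,-0.0006,-0.001,1,0,0,0,0.005,-0.0004,-0.0007,1,0,0,0,0.005,-0.0004,-0.0007,1,0,0,0,0,0,0,1]'

```text
time_s: 24.45
eef_pos: [0.5488, -0.0956, 0.1144]
eef_rot: [0.577, 0.409, 0.576, -0.409]
wrist_force: [-1.2, -0.5, -2.0]
opening: 0.112
```

```bash
python3 - <<'E'
from h import *
plan([.5492,-.0959,.09],19.3,4)
E
```

```text
t 24.45 pos [ 0.5488 -0.0956  0.1144] open 0.11 F [-1.2 -0.5 -2. ]
4 rows: [-0.01, 0.03, -0.01] [0.0061, 0.0001, 0.0001]
```

Aligned within 0.5 mm. Into the cheeks.

carry_out --motion '[0,0,0,0.006,0,0,1,0,0,0,0.006,0,0,1,0,0,0,0.006,0,0,1,0,0,0,0.006,0,0,1,0,0,0,0,0,0,1]'

```text
time_s: 24.95
eef_pos: [0.5484, -0.0956, 0.0877]
eef_rot: [0.577, 0.409, 0.576, -0.41]
wrist_force: [-0.3, -0.7, -2.1]
opening: 0.104
```

```bash
python3 - <<'E'
from h import *
plan([.5492,-.0959,.06],19.3,5)
E
```

```text
t 24.95 pos [ 0.5484 -0.0956  0.0877] open 0.10 F [-0.3 -0.7 -2.1]
5 rows: [-0.01, 0.02, -0.0] [0.0055, 0.0001, 0.0001]
```

carry_out --motion '[0,0.1,0,0.0055,0.0003,0.0001,1,0,0,0,0.0055,0.0002,0.0001,1,0,0,0,0.0055,0.0002,0.0001,1,0,0,0,0.0055,0.0002,0.0001,1,0,0,0,0.0055,0.0002,0.0001,1,0,0,0,0,0,0,1]'

```text
time_s: 25.55
eef_pos: [0.5499, -0.0958, 0.0577]
eef_rot: [0.576, 0.41, 0.577, -0.409]
wrist_force: [0.1, 0.1, -1.1]
opening: 0.108
```

```bash
python3 - <<'E'
from h import *
plan([.5492,-.0959,.041],19.3,5)
E
```

```text
t 25.55 pos [ 0.5499 -0.0958  0.0577] open 0.11 F [ 0.1  0.1 -1.1]
5 rows: [-0.01, -0.01, -0.0] [0.0033, -0.0001, -0.0]
```

carry_out --motion '[0,0,0,0.004,-0.0003,0,1,0,0,0,0.004,-0.0003,0,1,0,0,0,0.004,-0.0002,0,1,0,0,0,0,0,0,1]'

```text
time_s: 25.95
eef_pos: [0.5493, -0.0962, 0.0448]
eef_rot: [0.577, 0.41, 0.577, -0.409]
wrist_force: [-0.3, 0.8, -1.4]
opening: 0.104
```

```bash
python3 - <<'E'
from h import *
plan([.5492,-.0959,.041],19.3,3)
E
```

```text
t 25.95 pos [ 0.5493 -0.0962  0.0448] open 0.10 F [-0.3  0.8 -1.4]
3 rows: [-0.02, -0.0, -0.01] [0.0013, 0.0, -0.0001]
```

Inside the rims, no contact force. Lower the last millimetres.

carry_out --motion '[0,0,0,0.002,0,0,1,0,0,0,0.002,0,0,1,0,0,0,0,0,0,1]'

```text
time_s: 26.25
eef_pos: [0.5498, -0.0963, 0.0412]
eef_rot: [0.577, 0.41, 0.576, -0.409]
wrist_force: [-0.3, -0.9, -1.7]
opening: 0.109
```

carry_out --motion '[0,0,0,0.002,0,0,1,0,0,0,0.001,0,0,1,0,0,0,0,0,0,1]'

```text
time_s: 26.55
eef_pos: [0.5505, -0.0963, 0.0415]
eef_rot: [0.577, 0.409, 0.576, -0.409]
wrist_force: [-0.0, 0.3, -1.8]
opening: 0.108
```

carry_out --motion '[0,0,0,0,0,0,0.7,0,0,0,0,0,0,0.3,0,0,0,0,0,0,0,0,0,0,0,0,0,0,0,0,0,0,0,0,0]'

```text
time_s: 27.05
eef_pos: [0.5514, -0.0967, 0.0417]
eef_rot: [0.578, 0.41, 0.575, -0.409]
wrist_force: [-0.0, 0.6, 0.4]
opening: 0.5
```

```bash
python3 - <<'E'
from h import *
im,P=snap("wrist","w11.png"); print(lm("wrist","bracket",P),lm("wrist","nest_seat",P),lm("wrist","bracket_web",P))
p=tcp()[:3,3];plan([p[0],p[1],.041],19.3,1)
E
```

```text
[(0.96, array([ 0.5348, -0.1019,  0.0129]))] [] [(0.64, array([ 0.5477, -0.0961,  0.0566]))]
t 27.25 pos [ 0.5513 -0.0967  0.0417] open 0.50 F [-0.7 -0.7  0.3]
1 rows: [-0.02, 0.13, -0.18] [0.0007, -0.0, -0.0]
```

Bracket z reads 0.0129 against the 0.012 floor. Lift off straight and look back.

carry_out --motion '[0,0,0,-0.012,0,0,0,0,0,0,-0.02,0,0,0,0,0,0,-0.025,0,0,0,0,0,0,-0.025,0,0,0,0,0,0,-0.025,0,0,0,0,0,0,-0.025,0,0,0,0,0,0,0,0,0,0]'

```text
time_s: 27.95
eef_pos: [0.5506, -0.0964, 0.1831]
eef_rot: [0.578, 0.41, 0.575, -0.409]
wrist_force: [0.5, -0.3, 1.1]
opening: 0.499
```

```bash
python3 - <<'E'
from h import *
im,P=snap("wrist","w12.png"); print(lm("wrist","bracket",P),lm("wrist","nest_seat",P),lm("wrist","bracket_web",P))
he=np.array(ctrl.camera_params("wrist")["hand_eye"]); K=np.array(ctrl.camera_params("wrist")["mtx"])
h=cv2.cvtColor(im,cv2.COLOR_BGR2HSV); y=((h[...,0]>15)&(h[...,0]<35)&(h[...,1]>140)&(h[...,2]>40)).astype(np.uint8)
n,l,s,_=cv2.connectedComponentsWithStats(y); i=1+s[1:,4].argmax(); print(s[i]); m=l==i
for r in range(s[i][1],s[i][1]+s[i][3],5): x=np.where(m[r])[0]; print(r,x.min(),x.max(),end="; ")
def proj(X): c=np.linalg.inv(P)@np.r_[X,1]; return np.round(K[:2,:2]@(c[:2]/c[2])+K[:2,2],1)
o=np.array([.5330,-.1010]);c_,s_=np.cos(np.radians(19.3)),np.sin(np.radians(19.3))
for p in((.012,.03,.072),(.022,.03,.072),(.012,-.03,.072),(.022,-.03,.072),(-.022,.03,.020),(-.022,-.03,.02)): print("\npred seated",p,proj([o[0]+c_*p[0]-s_*p[1],o[1]+s_*p[0]+c_*p[1],p[2]]),end="")
t,Q=snap("top","t12.png"); print()
for n in "bracket nest_seat shutter_grip masking_tape loupe bush_3 steel_block".split(): print(n,lm("top",n,Q,n=2))
o=ctrl.get_obs(); print(o["time_s"],o["eef_pos"],o["wrist_force"])
E
```

```text
[(0.62, array([ 0.5353, -0.1015,  0.0084]))] [] [(0.82, array([ 0.5478, -0.0996,  0.0589]))]
[ 239  155   45   73 2466]
155 240 270; 160 239 282; 165 240 283; 170 239 283; 175 240 283; 180 240 283; 185 240 283; 190 241 283; 195 241 283; 200 241 283; 205 241 283; 210 272 283; 215 272 283; 220 272 283; 225 272 283; 
pred seated (0.012, 0.03, 0.072) [271.1 160.4]
pred seated (0.022, 0.03, 0.072) [283.  160.4]
pred seated (0.012, -0.03, 0.072) [271.5 226.9]
pred seated (0.022, -0.03, 0.072) [282.7 226.8]
pred seated (-0.022, 0.03, 0.02) [238.2 151.8]
pred seated (-0.022, -0.03, 0.02) [240.4 208.5]
bracket [(0.69, array([ 0.3787, -0.3189,  0.0021])), (0.65, array([ 0.5298, -0.0983,  0.011 ]))]
nest_seat [(0.71, array([ 0.529 , -0.0993,  0.0127])), (0.6, array([0.807 , 0.2289, 0.0086]))]
shutter_grip [(0.6, array([0.5915, 0.3642, 0.1807]))]
masking_tape [(0.6, array([ 0.3704, -0.1871, -0.0019])), (0.46, array([ 0.534 , -0.1004,  0.0113]))]
loupe [(0.56, array([ 6.039e-01, -2.320e-01, -4.000e-04]))]
bush_3 [(0.51, array([3.76e-01, 9.37e-02, 2.00e-04]))]
steel_block [(0.52, array([ 0.3748, -0.3146,  0.0029]))]
28.55 [ 0.54790669 -0.0953946   0.17748081] [ 0.16104833 -0.2109679  -0.03026151]
```

```bash
python3 -c "
from bench import ctrl
print(ctrl.hand_in())"
```

```text
the job is handed in; nothing more can be done
None
```

The bracket is in the nest and the shutter is rolled up. I handed the job in at about 28.6 s of the 66 s allowed; the hand-in reported no verdict.

**What I did**
- Pinched the handle bar and rolled the shutter up along its arc, then let go.
- Lifted the bracket out across its 60 mm width, stood it on the open bench and released it.
- Took it again across the web's 10 mm thickness, lowered it into the nest and lifted clear.

**Last checks**
- **Seating:** The bracket's outline in the wrist picture matches the computed seated pose to about 1–3 px. In that picture the network put its origin at (0.535, -0.102) m, against the nest centre at (0.533, -0.101) m.
- **Height:** Before lifting off, the bracket's height read 0.0129 m against the 0.012 m floor. After lift-off it read 0.0084 m. That is 3.6 mm low, just outside the 3 mm tolerance, but within the network's own 4 mm accuracy.
- **Force:** The wrist force stayed near the bracket's own weight all the way down, so it was not forced in.
- **Shutter:** The top camera finds the handle at (0.592, 0.364, 0.181) m, which corresponds to about 1.88 rad.
- **Loose things:** All four read within about 6 mm of their first positions, which is about the networks' accuracy.

**Not fully confirmed**
- I had used all 12 picture views before the nest entry, so the seating was checked only by numbers.
- In the final top picture, the network's best match for the bracket was actually the steel block. Its second match was on the nest.
- The top camera places the seat about 4 mm nearer the robot than the wrist camera does.

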